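# Run a fingertip along a row of touch sensors

## Robot

A 6-joint arm with a two-finger parallel gripper is mounted at the origin on the work surface. World frame = base frame: x ahead of the robot, y to its left, z up, the work surface at z = 0. Lengths are in mm, angles in rad, forces in N, time in s.
With the tool pointing down it reaches from about 275 to 750 mm from the base axis. Payload 10.2 kg.
Tool frame: the origin (TCP) lies at the very end of the fingers, on their centre line; the grasp point (between the pads) lies 19 mm behind it; x points along the fingers, y is the direction in which the jaws open and shut, and the axes are right-handed (so a half turn about x gives the same grasp; the last joint's range is limited). The gripper opens to 85 mm and grips with 20 to 120 N. Pads are 22 mm wide; open, the fingers measure 114 mm over their backs; the gripper's body (76 mm by 85 mm) begins 54 mm behind the grasp point. The pads swing forward as they close: fully open they stand 13 mm farther back than shut.
Start: joints at [-1.388, 0.313, 1.498, -0, 1.331, -0.223], TCP at [207.234, -482.375, 231.294] pointing down, gripper open.
Joint ranges: [-2.94, 2.94], [-0.97, 2.17], [0.19, 2.56], [-1.23, 4.37], [0.02, 3.11], [-2.88, 2.88]. Speed limits (rad/s): [2.39, 2.39, 3.01, 3.14, 3.14, 3.14].

## Interface

Orientations are given as a unit quaternion [w, x, y, z].
In Python, from rig import ctrl, viewer, order gives the robot as it stands. The module is installed in compiled form; this text tells all that it offers.
- The arm moves only by the tool carry_out, never from a script. Its argument "deltas" is a list of rows, each a list of 7 numbers: the gripper command: -1 is fully open, 1 is shut, values between are in proportion, then the shift along the tool's x, y, z in mm, then the turn, a rotation vector about the tool's x, y, z in degrees. A call has exactly 5 rows; each row is the pose to reach, as a shift and turn from the pose commanded when the call began, along the tool's axes at that moment; what a row does not reach only later rows make up. A row lasts 1/8 s, in which the tool goes at most 62.5 mm and 10.7 degrees, less where a joint would pass 70% of its speed; a pose out of reach is approached as far as the arm can. A call with a gripper value outside its range is refused whole. The fingers move at their own pace and stop on an object; "newtons" is the grip in N (left out, the last holds). Time passes only in rows, so rows that repeat a pose let the fingers close, or fill a call up. It gives the time, the measured TCP pose, the force and the opening at its end, in the units of the state.
- ctrl.sense(): the state, without advancing time (a new reading comes with each control period).
- viewer.capture(name): name is "side" or "top" or "wrist"; returns the picture (480x640x3 uint8, red, green, blue); there is no depth.
- viewer.calibration(name): a dict with "fx", "fy", "cx", "cy" (pixels), "xyz" and "attitude" of the camera in the world; the wrist camera has in their place "T_tool_cam" (4x4, takes a point from camera to tool coordinates, whose origin is the TCP and whose axes are the tool frame's). Camera axes: x right, y down, z forward; pixel columns grow to the right and rows downward; lengths in mm; the calibration is good to about 2 mm. A picture is of the moment at which its call begins: read the wrist's pose just before it. calibration takes no time and is no camera call.
- order.finish_job(): hands the job in, once; it reports no verdict.
The state is a dict: "time_s": time; "joints": joint angles; "dq": joint speeds; "tau": joint torques, N m; "eef_pos": TCP position; "ee_rot": TCP orientation; "force": force on the tool from outside, world axes, zero at the start; "wrist_torque": the same for the moment, N m; "grip_width": opening from 0.0 (shut) to 1.0 (fully open).
Only numpy, scipy, OpenCV 4.12 (cv2) and the standard library are available. Lean on these libraries where they do the work, as an engineer would, in place of code of your own. Each camera call takes 0.05 s, during which the arm holds its last target. There are 200 camera calls.

## Task

Check the five touch sensors on the slotted aluminium bracket: with the fingertips, follow the zigzag row from the green sensor to the red one and lightly press the sprung cap of each in turn about half-way in (some 5 mm) for a moment, then let it spring back before you press the next. Press gently and straight down, so that no sensor shifts in its slot and the bracket stays where it lies; pick nothing up and leave the other things on the desk alone.

Things in the scene. Friction and masses are not known exactly. Their poses are not given: they have to be found in the camera images.
- bracket: Loose aluminium plate on the desk, 90 mm (its x) by 250 mm (its y), top 12 mm high, any yaw, about 1.5 kg with sensors. Origin: centre of underside. Five upright touch sensors in a row along its y, 48 mm apart: y = +96 (green), +48, 0, -48, -96 mm (red). Each sits anywhere within 18 mm of the centreline along the plate's x, in its own cross slot: a zigzag row.
- sensor0 (a point): Top centre of the green first sensor's cap when unpressed, 72 mm above the desk (does not go down with the cap). Upright brass sensor, collar and cap green: collar 29 mm across, its top 54 mm above the desk; on it the sprung cap, 23 mm across, nearly flat, rim bevelled. Only friction (about 12 N) holds the sensor in its slot.
- cap0 (a joint): How far the green first sensor's cap is pressed in, m: 0 = fully out, 0.010 = bottomed. Pressed straight down, it springs back by itself; the spring takes about 0.4 N plus 0.8 N per mm, about 8.4 N at the bottom. The sensor switches at 2 mm.
- sensor1 (a point): Top centre of the second sensor's cap when unpressed, 72 mm above the desk (does not go down with the cap). Upright brass sensor, grey collar, blue cap: collar 29 mm across, its top 54 mm above the desk; on it the sprung cap, 23 mm across, nearly flat, rim bevelled. Only friction (about 12 N) holds the sensor in its slot.
- cap1 (a joint): How far the second sensor's cap is pressed in, m: 0 = fully out, 0.010 = bottomed. Pressed straight down, it springs back by itself; the spring takes about 0.4 N plus 0.8 N per mm, about 8.4 N at the bottom. The sensor switches at 2 mm.
- sensor2 (a point): Top centre of the third (middle) sensor's cap when unpressed, 72 mm above the desk (does not go down with the cap). Upright brass sensor, grey collar, blue cap: collar 29 mm across, its top 54 mm above the desk; on it the sprung cap, 23 mm across, nearly flat, rim bevelled. Only friction (about 12 N) holds the sensor in its slot.
- cap2 (a joint): How far the third (middle) sensor's cap is pressed in, m: 0 = fully out, 0.010 = bottomed. Pressed straight down, it springs back by itself; the spring takes about 0.4 N plus 0.8 N per mm, about 8.4 N at the bottom. The sensor switches at 2 mm.
- sensor3 (a point): Top centre of the fourth sensor's cap when unpressed, 72 mm above the desk (does not go down with the cap). Upright brass sensor, grey collar, blue cap: collar 29 mm across, its top 54 mm above the desk; on it the sprung cap, 23 mm across, nearly flat, rim bevelled. Only friction (about 12 N) holds the sensor in its slot.
- cap3 (a joint): How far the fourth sensor's cap is pressed in, m: 0 = fully out, 0.010 = bottomed. Pressed straight down, it springs back by itself; the spring takes about 0.4 N plus 0.8 N per mm, about 8.4 N at the bottom. The sensor switches at 2 mm.
- sensor4 (a point): Top centre of the red last sensor's cap when unpressed, 72 mm above the desk (does not go down with the cap). Upright brass sensor, collar and cap red: collar 29 mm across, its top 54 mm above the desk; on it the sprung cap, 23 mm across, nearly flat, rim bevelled. Only friction (about 12 N) holds the sensor in its slot.
- cap4 (a joint): How far the red last sensor's cap is pressed in, m: 0 = fully out, 0.010 = bottomed. Pressed straight down, it springs back by itself; the spring takes about 0.4 N plus 0.8 N per mm, about 8.4 N at the bottom. The sensor switches at 2 mm.
- screwdriver: Screwdriver, 170 mm long, lying on the desk beside the bracket, 26 mm high. Not to be disturbed. Origin: centre of its underside.
- spray: Small jar with a white cap, 44 mm across, 85 mm tall, standing beside the bracket. Not to be disturbed. Origin: centre of its underside.
- relay: Small pale translucent relay, 30 x 30 x 34 mm tall, standing beside the bracket. Not to be disturbed. Origin: centre of its underside.
- coffee: White cup, 80 mm across, 105 mm tall, to the robot's right. Not to be disturbed. Origin: centre of its underside.
- mouse: Black computer mouse, 105 x 60 x 32 mm tall, to the robot's right. Not to be disturbed. Origin: centre of its underside.
- terminal: Grey and green terminal block, 50 x 100 x 43 mm tall, to the robot's left. Not to be disturbed. Origin: centre of its underside.

How it is judged (in metres and radians):
On the way, in this order (a step that is already met when the one before it is completed fails the run):
1. the fingers press the cap of the green first sensor in by more than 2 mm, the caps of the others being out (value of joint cap0 above 0.002 m and contact force between the fingers and bracket above 0.5 N and value of joint each of cap1, cap2, cap3, cap4 below 0.0015 m), for 0.06 s.
2. the fingers press the cap of the second sensor in by more than 2 mm, the caps of the others being out (value of joint cap1 above 0.002 m and contact force between the fingers and bracket above 0.5 N and value of joint each of cap0, cap2, cap3, cap4 below 0.0015 m), for 0.06 s.
3. the fingers press the cap of the third (middle) sensor in by more than 2 mm, the caps of the others being out (value of joint cap2 above 0.002 m and contact force between the fingers and bracket above 0.5 N and value of joint each of cap0, cap1, cap3, cap4 below 0.0015 m), for 0.06 s.
4. the fingers press the cap of the fourth sensor in by more than 2 mm, the caps of the others being out (value of joint cap3 above 0.002 m and contact force between the fingers and bracket above 0.5 N and value of joint each of cap0, cap1, cap2, cap4 below 0.0015 m), for 0.06 s.
5. the fingers press the cap of the red last sensor in by more than 2 mm, the caps of the others being out (value of joint cap4 above 0.002 m and contact force between the fingers and bracket above 0.5 N and value of joint each of cap0, cap1, cap2, cap3 below 0.0015 m), for 0.06 s.
At the end, for the whole second after the job is handed in: All five caps are out again (within 1.5 mm), every sensor and the bracket stand within 12 mm of where they started, the bracket is at rest, and the screwdriver, jar, relay, cup, mouse and terminal block are within 30 mm of their places (value of joint each of cap0, cap1, cap2, cap3, cap4 below 0.0015 m and distance of each of sensor0, sensor1, sensor2, sensor3, sensor4, bracket from where it was at the start of the episode below 0.012 m and linear speed of bracket below 0.02 m/s and distance of each of screwdriver, spray, relay, coffee, mouse, terminal from where it was at the start of the episode below 0.03 m); the robot touches nothing.
It fails at once if the bracket or its sensors are pressed or knocked with more than 20 N (contact force between the arm and bracket above 20 N).
It fails at once if a sensor is shifted by more than 12 mm (distance of any of sensor0, sensor1, sensor2, sensor3, sensor4 from where it was at the start of the episode above 0.012 m).
It fails at once if the bracket is lifted, tipped or shoved by more than 12 mm (height (world z) of bracket above 0.008 m or angle between bracket's own z axis and vertical above 0.08 rad or distance of bracket from where it was at the start of the episode above 0.012 m).
It fails at once if a bystander is lifted, or moved by more than 30 mm (height (world z) of any of screwdriver, spray, relay, coffee, mouse, terminal above 0.02 m or distance of any of screwdriver, spray, relay, coffee, mouse, terminal from where it was at the start of the episode above 0.03 m).
It also fails if it takes over 54 s, if anything falls off the work surface, if the arm or the gripper's body presses on something with over 40 N, if the wrist force passes 120 N, or if a joint passes its speed limit or range.

## Working session

There is one attempt and no reset: what is moved stays moved. The work goes in short steps, Python scripts to look and compute and a tool call to move; the robot and the scene stay as the last step left them, time stands still between calls to the robot, and variables do not carry over. Pictures are saved under pics/ and viewed, about 8 in all and at most 12, crops included, and the job is handed in when it is done.

Besides the shell and the picture viewer there is one more tool, called after "Request:" in YAML: its name, and indented under it one key for each argument. carry_out: Moves the arm, as the interface text tells. Its arguments: {"type":"object","properties":{"deltas":{"type":"array"},"newtons":{"type":"number"}},"required":["deltas"]}

```bash
mkdir -p pics
python3 - <<'E'
from rig import ctrl, viewer
import cv2
s=ctrl.sense(); print({k:s[k] for k in ("time_s","eef_pos","ee_rot","force","grip_width")})
for n in("top","side"):
    print(n,viewer.calibration(n)); cv2.imwrite(f"pics/{n}0.png",viewer.capture(n)[:,:,::-1])
print(viewer.calibration("wrist"))
E
```

```text
{'time_s': 0.0, 'eef_pos': array([ 207.16138325, -482.09992603,  230.70273432]), 'ee_rot': array([-0.14200093, -0.69259662, -0.1429625 ,  0.69260912]), 'force': array([0.58011755, 0.55474383, 0.89657468]), 'grip_width': 1.0034238889127653}
top {'fx': 540.4199714162447, 'fy': 540.4199714162447, 'cx': 312.33520786104543, 'cy': 238.01000677464552, 'xyz': array([ 250.77597432,  -19.57882757, 1417.96964068]), 'attitude': array([ 0.0714556 , -0.70267674,  0.7041894 , -0.07250375])}
side {'fx': 513.2280152764757, 'fy': 513.2280152764757, 'cx': 321.9837540936889, 'cy': 237.94124801220792, 'xyz': array([ 94.60137514, 722.65203999, 722.95157799]), 'attitude': array([ 0.1266344 , -0.23269612,  0.8631346 , -0.42990105])}
{'fx': 415.2412749749438, 'fy': 415.2412749749438, 'cx': 321.0636952659958, 'cy': 240.55345229478735, 'T_tool_cam': array([[-1.10132483e-03, -2.60670962e-01,  9.65427075e-01,
        -1.43398205e+02],
       [ 9.99998982e-01, -1.16265640e-03,  8.26839192e-04,
        -3.51138168e-01],
       [ 9.06926995e-04,  9.65427003e-01,  2.60671978e-01,
        -6.57135808e+01],
       [ 0.00000000e+00,  0.00000000e+00,  0.00000000e+00,
         1.00000000e+00]])}
```

View pics/top0.png

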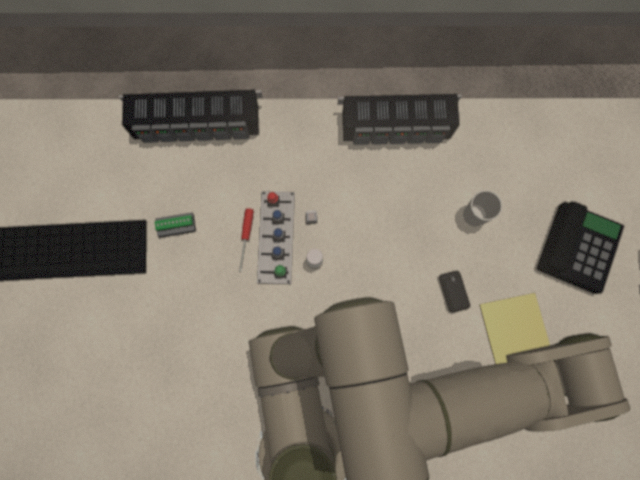

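View pics/side0.png

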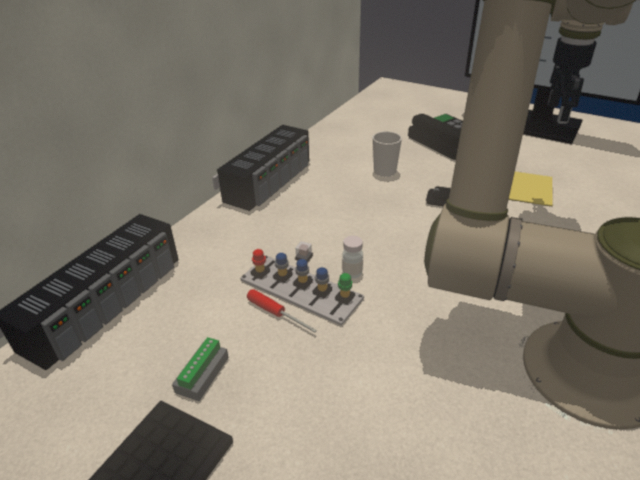

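The top picture shows the bracket at about (277,237), with green at (280,271), three blues at (278,253), (278,235) and (277,216), and red at (273,199). The jar is at (314,259) and the relay at (311,217). The side view shows the same order, and the row is clear from above.

```bash
cat > h.py <<'E'
import numpy as np, cv2
from rig import ctrl, viewer
from scipy.spatial.transform import Rotation as R
def rot(q): return R.from_quat(np.roll(np.asarray(q),-1)).as_matrix()
def cast(cal,px,z,s=None):
    d=np.array([(px[0]-cal["cx"])/cal["fx"],(px[1]-cal["cy"])/cal["fy"],1.])
    if s is None: M,o=rot(cal["attitude"]),cal["xyz"]
    else:
        Rt=rot(s["ee_rot"]); T=cal["T_tool_cam"]; M=Rt@T[:3,:3]; o=Rt@T[:3,3]+s["eef_pos"]
    d=M@d; return o+d*(z-o[2])/d[2]
def blobs(img,lo,hi,amin):
    m=cv2.inRange(cv2.cvtColor(img,cv2.COLOR_RGB2HSV),lo,hi)
    n,_,st,c=cv2.connectedComponentsWithStats(m)
    return [(c[i].round(1),st[i].tolist()) for i in range(1,n) if st[i][4]>=amin]
E
python3 - <<'E'
from h import *
img=cv2.imread("pics/top0.png")[:,:,::-1].copy(); c=viewer.calibration("top")
roi=img[185:290,255:330].copy()
for n,lo,hi in(("g",(40,70,30),(85,255,255)),("b",(100,70,30),(135,255,255)),("r",(0,130,60),(8,255,255)),("r2",(172,130,60),(180,255,255))):
    for p,st in blobs(roi,lo,hi,12):
        p=p+[255,185]; print(n,p,st,cast(c,p,68).round(0))
for k,p in dict(jar=(314,259),relay=(311,217),cor1=(262,192),cor2=(295,193),cor3=(292,283),cor4=(259,283)).items(): print(k,cast(c,p,85 if k=="jar" else 34 if k=="relay" else 12).round(0))
s=ctrl.sense(); print(rot(s["ee_rot"]).round(3), s["joints"])
E
```

```text
g [279.8 270.6] [20, 81, 11, 10, 85] [446.  60.  68.]
b [276.6 213.8] [19, 26, 6, 6, 26] [594.  70.  68.]
b [277.4 232.1] [20, 45, 6, 5, 27] [546.  67.  68.]
b [276.6 250.5] [19, 63, 6, 6, 30] [498.  69.  68.]
r [272.4 197.1] [13, 8, 10, 9, 68] [638.  81.  68.]
jar [473. -26.  85.]
relay [594. -19.  34.]
cor1 [669. 114.  12.]
cor2 [666.  25.  12.]
cor3 [422.  31.  12.]
cor4 [422. 118.  12.]
[[-0.     0.395 -0.919]
 [ 0.001 -0.919 -0.395]
 [-1.    -0.001 -0.   ]] [-1.38841586e+00  3.13397770e-01  1.49831131e+00  9.55365601e-06
  1.33101998e+00 -2.23400492e-01]
```

Request:
carry_out:
  deltas:
    - [1, 0, -35, -49, 5, 0, 0]
    - [1, 0, -70, -98, 10, 0, 0]
    - [1, 0, -105, -147, 15, 0, 0]
    - [1, 0, -140, -196, 20, 0, 0]
    - [1, 0, -175, -245, 23.3, 0, 0]
  newtons: 20

```text
time_s: 0.72
eef_pos: [363.8, -223.1, 231.2]
ee_rot: [-0.001, 0.707, -0.001, -0.707]
force: [1.1, -0.2, -0.2]
grip_width: -0.002
```

Request:
carry_out:
  deltas:
    - [1, 0, -54, -30, 0, 0, 0]
    - [1, 0, -108, -60, 0, 0, 0]
    - [1, 0, -162, -90, 0, 0, 0]
    - [1, 0, -216, -120, 0, 0, 0]
    - [1, 0, -270, -150, 0, 0, 0]

```text
time_s: 1.35
eef_pos: [514.1, 47.0, 231.2]
ee_rot: [0.0, -0.707, 0.0, 0.707]
force: [1.8, -0.7, 0.6]
grip_width: 0.003
```

Request:
carry_out:
  deltas:
    - [1, 0, -21, -26, 0, 0, 0]
    - [1, 0, -21, -26, 0, 0, 0]
    - [1, 0, -21, -26, 0, 0, 0]
    - [1, 0, -21, -26, 0, 0, 0]
    - [1, 0, -21, -26, 0, 0, 0]

```text
time_s: 1.98
eef_pos: [539.3, 65.4, 231.5]
ee_rot: [-0.001, 0.707, -0.001, -0.707]
force: [0.3, -0.3, 0.3]
grip_width: -0.002
```

Run:
```python
from h import *
s=ctrl.sense(); img=viewer.capture("wrist"); c=viewer.calibration("wrist")
cv2.imwrite("pics/w1.png",img[:,:,::-1]); print(s["time_s"],s["eef_pos"],s["force"],s["ee_rot"])
for n,lo,hi in(("g",(40,70,30),(85,255,255)),("b",(100,70,30),(135,255,255)),("r",(0,130,60),(8,255,255)),("r2",(172,130,60),(180,255,255))):
    for p,st in blobs(img,lo,hi,60): print(n,p,st,cast(c,p,72,s).round(1))
```

```text
1.975 [539.2589883   65.36561442 231.53837981] [ 0.32149154 -0.26447451  0.32204655] [-6.48649374e-04  7.07194520e-01 -6.83587559e-04 -7.07018403e-01]
g [ 20.5 154.6] [0, 137, 46, 38, 1239] [587.5 280.2  72. ]
b [313.9 142.6] [299, 127, 31, 32, 767] [595.3  70.3  72. ]
b [318.4 207.8] [304, 192, 30, 32, 709] [548.3  67.3  72. ]
b [315.9 267.8] [302, 252, 29, 31, 648] [501.5  69.5  72. ]
r [295.5  73.1] [276, 52, 40, 43, 1299] [641.5  82.5  72. ]
r [218.7 156. ] [203, 106, 34, 104, 2989] [586.2 138.6  72. ]
```

View pics/w1.png

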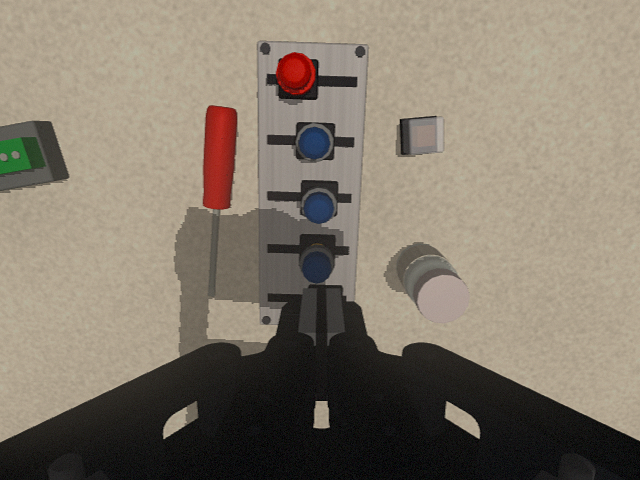

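The wrist picture shows red at (295,73), and the blues at (314,143), (318,208) and (316,268), about 47 mm apart as they should be. Green is hidden behind the fingers. I'll back off and go lower to see it up close.

Request:
carry_out:
  deltas:
    - [1, 25, 1, 45, 0, 0, 0]
    - [1, 50, 2, 90, 0, 0, 0]
    - [1, 80, 4, 139, 0, 0, 0]
    - [1, 80, 4, 139, 0, 0, 0]
    - [1, 80, 4, 139, 0, 0, 0]

```text
time_s: 2.65
eef_pos: [401.7, 61.8, 152.2]
ee_rot: [-0.0, 0.708, -0.001, -0.706]
force: [0.8, -0.4, 0.3]
grip_width: -0.002
```

```bash
cat > look.py <<'E'
from h import *
import sys
s=ctrl.sense(); img=viewer.capture("wrist"); c=viewer.calibration("wrist")
cv2.imwrite(f"pics/{sys.argv[1]}.png",img[:,:,::-1]); print(s["time_s"],s["eef_pos"].round(1),s["force"].round(1),s["grip_width"])
for n,lo,hi in(("g",(40,70,30),(85,255,255)),("b",(100,70,30),(135,255,255)),("r",(0,130,60),(8,255,255))):
    for p,st in blobs(img,lo,hi,150):
        e=[cast(c,q,72,s)[:2].round(1) for q in ((st[0],p[1]),(st[0]+st[2],p[1]),(p[0],st[1]),(p[0],st[1]+st[3]))]
        print(n,p,st,cast(c,p,72,s)[:2].round(1),*e)
E
python3 look.py w2
```

```text
2.65 [401.7  61.8 152.2] [ 0.8 -0.4  0.3] -0.002466052689174647
g [320.1 158.6] [295, 133, 51, 51, 2001] [452.1  62.3] [452.2  75.6] [452.1  48.5] [465.3  62.2] [438.7  62.3]
b [306.2  65.4] [285, 41, 44, 50, 1689] [498.1  69.1] [498.1  79.7] [498.1  57.7] [509.3  69. ] [486.   69.3]
r [166.4   4.8] [143, 0, 41, 14, 368] [525.5 136.5] [525.6 147.8] [525.5 128. ] [527.6 136.3] [521.5 136.9]
```

View pics/w2.png

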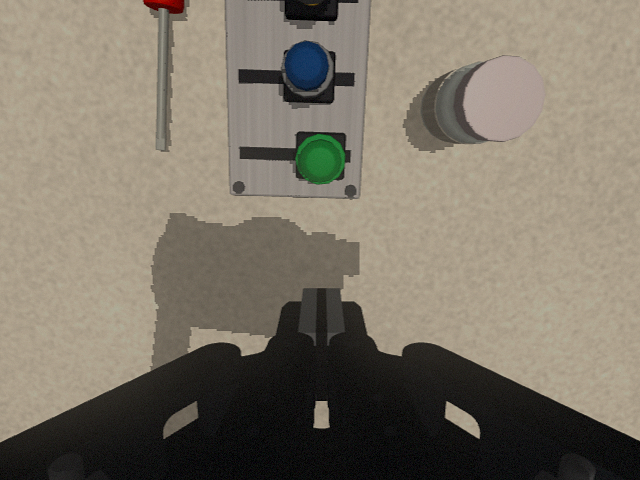

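Green is at (320,158), giving (452,62). The second (blue) is at (306,65), giving (498,69). The jar is well off to the side at (502,98). I'll move over green and stop a little above it.

Request:
carry_out:
  deltas:
    - [1, 20, 0, -30, 0, 0, 0]
    - [1, 40, 0, -50, 0, 0, 0]
    - [1, 66, 0, -50, 0, 0, 0]
    - [1, 66, 0, -50, 0, 0, 0]
    - [1, 66, 0, -50, 0, 0, 0]

```text
time_s: 3.32
eef_pos: [451.5, 61.9, 86.4]
ee_rot: [-0.0, 0.708, -0.0, -0.706]
force: [0.6, 0.2, -0.0]
grip_width: -0.001
```

```bash
python3 look.py w3; python3 -c "
import cv2;from rig import viewer
i=viewer.capture('side')[220:340,220:400,::-1];cv2.imwrite('pics/s3.png',cv2.resize(i,None,fx=4,fy=4,interpolation=2))"
```

```text
3.325 [451.5  61.9  86.4] [ 0.6  0.2 -0. ] -0.0006387619838213086
g [320.2 272. ] [289, 247, 63, 55, 2395] [461.5  62.4] [461.5  75. ] [461.5  49.6] [472.   62.4] [448.5  62.5]
b [306.   43.9] [275, 8, 63, 73, 3509] [545.7  67.2] [545.8  78. ] [545.7  56. ] [557.   67.1] [533.6  67.3]
b [302.2 176.5] [273, 147, 59, 60, 2657] [499.7  69.1] [499.7  80.2] [499.7  57.9] [510.6  69. ] [488.   69.3]
r [124.1  40.5] [94, 0, 60, 87, 4609] [546.9 130.6] [547.  141.1] [546.9 120.2] [559.6 129. ] [531.7 132.5]
```

View pics/s3.png

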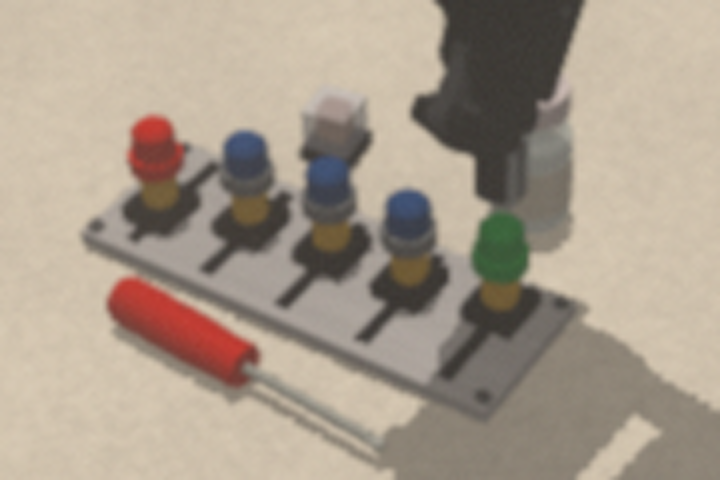

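The side crop shows the shut fingers right above the green cap. Casting from this pose puts green at (452,62), the second at (500,69) and the third at (547,67). Pressing green.

Request:
carry_out:
  deltas:
    - [1, 10, 0, 0, 0, 0, 0]
    - [1, 14, 0, 0, 0, 0, 0]
    - [1, 17, 0, 0, 0, 0, 0]
    - [1, 19, 0, 0, 0, 0, 0]
    - [1, 19, 0, 0, 0, 0, 0]

```text
time_s: 4.05
eef_pos: [450.4, 62.1, 66.4]
ee_rot: [0.0, -0.707, 0.0, 0.707]
force: [-1.8, -0.5, 4.6]
grip_width: -0.003
```

Force is 4.6 N upward at z 66, so the cap is in by about 5 mm. Lifting straight up, then on to the second.

Request:
carry_out:
  deltas:
    - [1, -8, 0, 0, 0, 0, 0]
    - [1, -19, 0, 0, 0, 0, 0]
    - [1, -19, -4, -25, 0, 0, 0]
    - [1, -19, -7, -49, 0, 0, 0]
    - [1, -19, -7, -49, 0, 0, 0]

```text
time_s: 4.68
eef_pos: [500.4, 69.0, 85.8]
ee_rot: [-0.0, 0.708, -0.0, -0.707]
force: [-0.6, -0.4, 0.5]
grip_width: 0.004
```

```bash
python3 look.py w4
```

```text
4.675 [500.4  69.   85.8] [-0.6 -0.4  0.5] 0.004390505635327791
g [322.1 407.4] [314, 401, 15, 16, 176] [447.7  68.8] [447.7  72.4] [447.7  65.8] [451.   68.8] [442.8  68.8]
b [317.   45.6] [286, 10, 63, 73, 3508] [593.9  70.4] [594.   81.2] [593.9  59.3] [605.1  70.4] [581.7  70.5]
b [325.3 178.9] [297, 149, 58, 60, 2665] [547.7  67.5] [547.7  78.2] [547.7  56.3] [558.7  67.5] [536.2  67.5]
b [320.  278.8] [294, 261, 54, 41, 1254] [507.7  69.6] [507.7  80. ] [507.7  58.3] [515.2  69.6] [497.7  69.6]
r [149.7  90.6] [122, 0, 59, 188, 10043] [579.2 130.3] [579.3 140.2] [579.2 119.1] [608.2 127.1] [544.4 134.1]
```

View pics/w4.png

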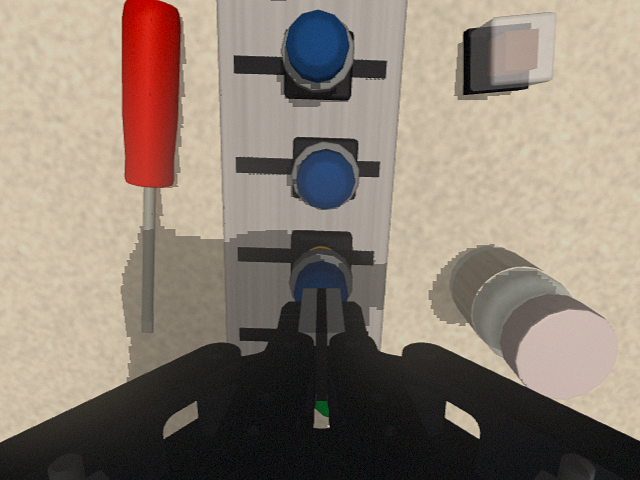

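The fingertips at (321,290) are centred on the second cap at (320,279). The third is at (325,179), giving (548,67.5), and the fourth at (317,46), giving (595,70.4). Pressing the second.

Request:
carry_out:
  deltas:
    - [1, 10, 0, 0, 0, 0, 0]
    - [1, 14, 0, 0, 0, 0, 0]
    - [1, 17, 0, 0, 0, 0, 0]
    - [1, 19, 0, 0, 0, 0, 0]
    - [1, 19, 0, 0, 0, 0, 0]

```text
time_s: 5.35
eef_pos: [499.3, 69.0, 66.4]
ee_rot: [0.0, -0.707, 0.0, 0.707]
force: [-3.1, 0.7, 4.5]
grip_width: 0.002
```

Request:
carry_out:
  deltas:
    - [1, -8, 0, 0, 0, 0, 0]
    - [1, -19, 0, 0, 0, 0, 0]
    - [1, -19, 1, -25, 0, 0, 0]
    - [1, -19, 1.5, -47.5, 0, 0, 0]
    - [1, -19, 1.5, -47.5, 0, 0, 0]

```text
time_s: 5.98
eef_pos: [547.9, 67.3, 85.7]
ee_rot: [-0.0, 0.708, -0.0, -0.707]
force: [0.2, -0.4, -0.0]
grip_width: 0.001
```

```bash
python3 look.py w5
```

```text
5.975 [547.9  67.3  85.7] [ 0.2 -0.4 -0. ] 0.0007021117233417141
b [313.  177.4] [284, 147, 59, 61, 2672] [595.8  70.4] [595.8  81.4] [595.8  59.1] [607.   70.4] [584.1  70.5]
b [320.8 278.3] [294, 260, 55, 42, 1308] [555.4  67.6] [555.5  78.4] [555.4  56.3] [563.2  67.6] [545.2  67.6]
b [320.8 408.5] [314, 401, 15, 17, 219] [494.7  67.7] [494.7  70.7] [494.7  64.1] [498.5  67.7] [489.8  67.7]
r [278.4  47.9] [242, 7, 74, 83, 4674] [640.7  82.2] [640.7  94.9] [640.7  69.1] [653.5  81.8] [626.9  82.6]
r [156.5 190. ] [131, 108, 55, 170, 8398] [591.1 129.9] [591.2 139.5] [591.1 118.7] [620.8 126.8] [555.7 133.6]
```

The second pressed at 4.5 N. The fingertips are centred over the third, and the fourth is at (595.8,70.4).

Request:
carry_out:
  deltas:
    - [1, 10, 0, 0, 0, 0, 0]
    - [1, 14, 0, 0, 0, 0, 0]
    - [1, 17, 0, 0, 0, 0, 0]
    - [1, 19, 0, 0, 0, 0, 0]
    - [1, 19, 0, 0, 0, 0, 0]

```text
time_s: 6.65
eef_pos: [546.9, 67.5, 66.4]
ee_rot: [0.0, -0.707, 0.0, 0.707]
force: [-3.9, 0.9, 4.6]
grip_width: 0.004
```

Request:
carry_out:
  deltas:
    - [1, -8, 0, 0, 0, 0, 0]
    - [1, -19, 0, 0, 0, 0, 0]
    - [1, -19, -2, -25, 0, 0, 0]
    - [1, -19, -3, -48, 0, 0, 0]
    - [1, -19, -3, -48, 0, 0, 0]

```text
time_s: 7.28
eef_pos: [595.9, 70.3, 85.7]
ee_rot: [-0.0, 0.708, -0.0, -0.707]
force: [-0.2, 0.7, -0.4]
grip_width: -0.001
```

```bash
python3 look.py w6
```

```text
7.275 [595.9  70.3  85.7] [-0.2  0.7 -0.4] -0.0005872338156877275
b [320.4 278.4] [294, 260, 54, 42, 1296] [603.5  70.7] [603.5  81.3] [603.4  59.7] [611.2  70.7] [593.2  70.8]
b [321.3 408.5] [314, 401, 15, 17, 216] [542.8  70.5] [542.8  73.7] [542.7  67.1] [546.6  70.5] [537.9  70.5]
r [289.1 172.5] [255, 138, 68, 70, 3665] [645.7  82.4] [645.7  95.2] [645.6  69.7] [658.2  82.1] [632.2  82.7]
r [171.  277.9] [147, 203, 52, 157, 7227] [603.8 130.7] [603.8 140.4] [603.8 119.5] [634.2 127.8] [566.8 134.2]
```

The third pressed at 4.6 N. Correcting the red blob for its wider collar puts the red cap at about (643.4, 83.5). Pressing the fourth, then moving on to red.

Request:
carry_out:
  deltas:
    - [1, 10, 0, 0, 0, 0, 0]
    - [1, 14, 0, 0, 0, 0, 0]
    - [1, 17, 0, 0, 0, 0, 0]
    - [1, 19, 0, 0, 0, 0, 0]
    - [1, 19, 0, 0, 0, 0, 0]

```text
time_s: 7.95
eef_pos: [594.9, 70.5, 66.5]
ee_rot: [0.0, -0.707, 0.0, 0.707]
force: [-3.0, -0.1, 3.9]
grip_width: 0.002
```

Request:
carry_out:
  deltas:
    - [1, -8, 0, 0, 0, 0, 0]
    - [1, -19, 0, 0, 0, 0, 0]
    - [1, -19, -7, -25, 0, 0, 0]
    - [1, -19, -13, -47.5, 0, 0, 0]
    - [1, -19, -13, -47.5, 0, 0, 0]

```text
time_s: 8.57
eef_pos: [643.3, 83.6, 85.6]
ee_rot: [-0.0, 0.708, -0.0, -0.707]
force: [-0.7, 0.1, -0.7]
grip_width: 0.004
```

```bash
python3 look.py w7
```

```text
8.575 [643.3  83.6  85.6] [-0.7  0.1 -0.7] 0.003968295603121215
r [320.5 270.8] [289, 245, 64, 57, 2359] [654.1  84. ] [654.1  96.5] [654.1  71. ] [664.8  83.9] [640.7  84. ]
r [202.8 316.9] [179, 284, 50, 73, 2804] [634.2 132.5] [634.2 142.3] [634.1 121.7] [648.6 131.4] [615.7 133.9]
r [188.4 413.9] [178, 401, 21, 26, 341] [587.6 142.3] [587.6 146.9] [587.6 137.6] [594.2 141.8] [580.8 142.9]
```

View pics/w7.png

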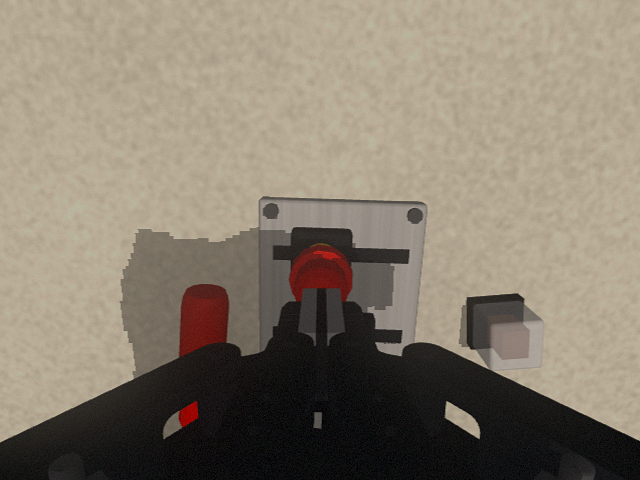

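The fingertips at (321,290) are centred on the red cap at (320,275). Pressing red, then lifting straight up clear.

Request:
carry_out:
  deltas:
    - [1, 9, 0, -1, 0, 0, 0]
    - [1, 14, 0, -1, 0, 0, 0]
    - [1, 17, 0, -1, 0, 0, 0]
    - [1, 19, 0, -1, 0, 0, 0]
    - [1, 19, 0, -1, 0, 0, 0]

```text
time_s: 9.25
eef_pos: [643.4, 83.3, 66.6]
ee_rot: [0.0, -0.707, 0.0, 0.707]
force: [-2.7, -0.9, 4.9]
grip_width: 0.002
```

Request:
carry_out:
  deltas:
    - [1, -8, 0, 0, 0, 0, 0]
    - [1, -25, 0, 0, 0, 0, 0]
    - [1, -70, 0, 0, 0, 0, 0]
    - [1, -120, 0, 0, 0, 0, 0]
    - [1, -160, 0, 30, 0, 0, 0]

```text
time_s: 9.88
eef_pos: [614.1, 83.3, 229.1]
ee_rot: [-0.0, 0.708, -0.0, -0.706]
force: [-0.4, -0.0, 0.5]
grip_width: -0.002
```

Request:
carry_out:
  deltas:
    - [1, 0, 0, 60, 0, 0, 0]
    - [1, 0, 0, 100, 0, 0, 0]
    - [1, 0, 0, 100, 0, 0, 0]
    - [1, 0, 0, 100, 0, 0, 0]
    - [1, 0, 0, 100, 0, 0, 0]

```text
time_s: 10.5
eef_pos: [514.3, 83.4, 226.4]
ee_rot: [-0.0, 0.707, -0.0, -0.707]
force: [0.5, -0.9, -0.2]
grip_width: 0.001
```

```bash
python3 look.py w8; python3 -c "
import cv2;from rig import viewer
i=viewer.capture('side')[220:340,220:400,::-1];cv2.imwrite('pics/s8.png',cv2.resize(i,None,fx=4,fy=4,interpolation=2))"
```

```text
10.5 [514.3  83.4 226.4] [ 0.5 -0.9 -0.2] 0.0008095611559398795
g [ 26.8 123.1] [0, 103, 59, 43, 1774] [584.1 286.3] [584.1 304.8] [584.  264.1] [597.2 283.8] [568.7 289.1]
g [349.4 287.9] [329, 273, 36, 34, 735] [462.1  61.8] [462.1  77.5] [462.1  49.9] [474.2  62. ] [446.3  61.6]
b [339.5 106. ] [324, 89, 32, 35, 863] [594.9  70.7] [594.9  81.3] [594.9  59.4] [605.8  70.8] [583.   70.6]
b [343.  175.3] [328, 159, 31, 33, 774] [547.8  67.7] [547.9  78.4] [547.8  56.3] [559.3  67.9] [535.9  67.6]
b [339.6 238.8] [326, 223, 29, 32, 698] [501.   69.7] [501.1  79.8] [501.   58.3] [513.   69.8] [488.5  69.6]
r [320.4  33.9] [300, 11, 42, 47, 1463] [639.9  83.6] [639.9  97. ] [639.9  69.5] [653.4  83.6] [625.3  83.7]
r [237.2 125.1] [220, 72, 36, 109, 3249] [582.5 141.2] [582.5 153.1] [582.4 128.3] [616.7 139.4] [543.9 143.3]
```

View pics/s8.png

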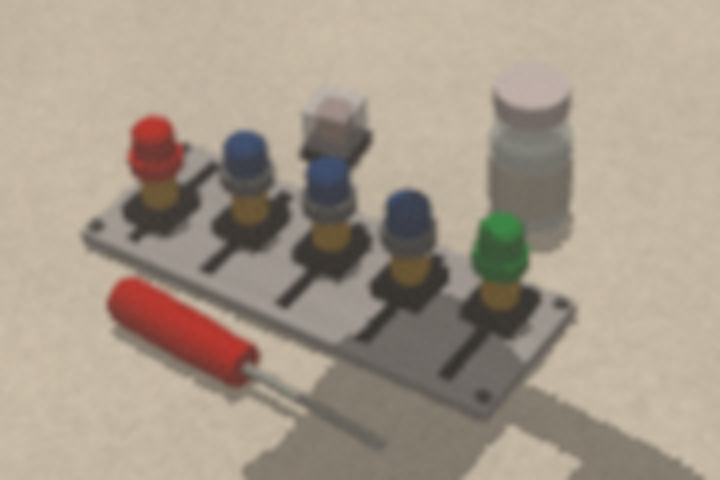

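The side crop matches the one before pressing: red (153,150), blues (248,155), (329,185) and (408,220), green (500,245), every cap out and nothing shifted. Handing in.

```bash
python3 -c "
from rig import order; print(order.finish_job())"
```

```text
the job is handed in; nothing more can be done
None
```

I pressed all five caps in order from green to red with the shut fingertips, straight down and lifting clear after each, and handed the job in at about 10.6 s. No verdict was reported.

- **Presses:** the fingers stopped at z ≈ 66.5 mm each time. The upward forces were 4.6, 4.5, 4.6, 3.9 and 4.9 N, which fits 4 to 5.5 mm of travel. I judged travel from height and force, not from a direct reading of the caps.
- **Sideways force:** readings of about 2 to 4 N appeared during the presses, so they were not perfectly straight.
- **Last checks:** the final side picture matches the one from before the presses, with all caps out. The wrist camera puts the three blue sensors within about 1 mm of where I first measured them. Green was partly hidden by the fingers, so it and red I checked by the side picture. The screwdriver, relay and jar look undisturbed. The cup, mouse and terminal block were outside that crop, and the arm never came near them near desk level. The arm ended clear of everything, with the tool about 226 mm up.

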